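Roll the engine off the turntable and snap the pivot cap home

ROBOT

A 6-joint arm with a two-finger parallel gripper is mounted at the origin on the work surface. World frame = base frame: x ahead of the robot, y to its left, z up, the work surface at z = 0. Lengths are in mm, angles in rad, forces in N, time in s.
With the tool pointing down it reaches from about 350 to 975 mm from the base axis. Payload 7.1 kg.
Tool frame: the origin (TCP) lies on the front face of the gripper's body, between the roots of the fingers; the fingertips stand 80 mm ahead of it and the grasp point (between the pads) lies 61 mm ahead of it (env.tips_ahead is the distance from the TCP to the fingertips, in mm); z points along the fingers, y is the line along which they close (so a half turn about z gives the same grasp; the last joint's range is limited). The gripper opens to 88 mm and grips with 3 to 60 N. Pads are 20 mm wide; open, the fingers measure 115 mm over their backs; the gripper's body (75 mm by 178 mm) begins 61 mm behind the grasp point.
Start: joints at [1.324, 0.423, 1.63, -0, 1.089, -0.019], TCP at [141.116, 608.845, 302.675] pointing down, gripper open.
Joint ranges: [-3, 3], [-0.9, 2.11], [0.09, 2.58], [-1.31, 4.45], [0.11, 2.69], [-2.54, 2.54]. Speed limits (rad/s): [2.39, 2.39, 3.01, 3.14, 3.14, 3.14].

INTERFACE

Orientations are given as a unit quaternion [x, y, z, w].
In Python, from station import env, set_gripper, viewer, workorder gives the robot as it stands. Calls block until the motion is done:
- env.reach(position, orientation): joint-space move of the TCP to a pose.
- env.move_l(position, rot=None, rate=150, f_stop=None): straight line of the TCP; rot=None keeps the orientation; rate is the mean speed in mm/s. With f_stop (N) it stops when the force on the tool has changed by that much, and returns True; else False.
- env.move_joints(angles): joint-space move.
- set_gripper(opening): finger opening in mm; the grip force is fixed at half the most; returns when the fingers have stopped.
- env.hold(seconds).
- env.ik(position, orientation): joint angles nearest the present ones, or None.
- env.read_state(): the state.
- viewer.camera(name): name is "scene" or "top" or "wrist"; returns the picture (480x640x3 uint8, blue, green, red); there is no depth.
- viewer.camera_params(name): a dict with "fx", "fy", "cx", "cy" (pixels), "dist" ([k1, k2, p1, p2, k3] as OpenCV has them; the pictures are not rectified), "pose" (4x4, takes a point from camera to world coordinates); the wrist camera has in their place "tool_from_camera" (4x4, takes a point from camera to tool coordinates, whose origin is the TCP and whose axes are the flange's). Camera axes: x right, y up, looking along -z (the intrinsics and any distortion apply to the point x, -y, -z); pixel columns grow to the right and rows downward; lengths in mm; the calibration is good to about 2 mm. A picture is of the moment at which its call begins: read the wrist's pose just before it. camera_params takes no time and is no camera call.
A pose or a line that the arm cannot do raises env.IKError and nothing moves.
- workorder.sign_off(): hands the job in; it is judged then, once.
The state is a dict: "time_s": time; "qpos": joint angles; "dq": joint speeds; "tau": joint torques, N m; "tool_pos": TCP position; "orientation": TCP orientation; "force": force on the tool from outside, world axes, zero at the start; "wrist_torque": the same for the moment, N m; "width": finger opening in mm; "grip_force": force on a finger pad.
Only numpy, scipy, OpenCV 4.12 (cv2) and the standard library are available. Lean on these libraries where they do the work, as an engineer would, in place of code of your own. Each camera call takes 0.05 s, during which the arm holds its last target. There are 200 camera calls.

TASK

Roll the black steam engine forward along the rails until all of it is off the turntable bridge and standing on the road straight ahead. Then fetch the brass cap, push it down over the split stud in the middle of the bridge until it clicks, and keep pressing after the click so that it squeezes the rubber ring with a steady push of about 10 N; finish while still pressing it down with the gripper, without letting go. Leave the other things on the layout standing where they are.

Things in the scene. Friction and masses are not known exactly. Their poses are not given: they have to be found in the camera images.
- turntable: Round wooden turntable unit, fixed, coping ring 257 mm across and 22 mm high. Origin: pit centre at deck level; x along the locked bridge to the middle road, z up. Bridge: x -106 to +106 mm, 84 mm wide, deck 22 mm up; rails 45 mm apart inside, tops 36 mm up, running on level onto the middle road. Side roads branch at +-0.72 rad. Hand crank, 66 mm high, at x -134, y +64 mm.
- pit_edge (a point): Where the middle road begins: on the pit edge at rail-top level, on the track's centre line, 108 mm from the pit centre along the turntable's x. From here the road runs 182 mm on, straight ahead, to the face of its brass buffer stop (62 mm wide, 31 mm above rail top).
- pivot (a point): Foot of the stud on the bridge deck, mid-bridge, 22 mm above the layout deck; x along the bridge, z up. The steel stud is a split ball 20 mm across, four sprung quarters, widest 11 mm and topmost 17 mm above this point, on a 14 mm neck. Bare at the start, under the engine. Free width between the rails here 45 mm.
- cap: Loose brass snap cap, flat closed top, mouth down on the layout deck: 30 mm across, 20 mm high, 50 g. Origin: centre of its mouth, z up. Lip opening 17 mm, cavity 25 x 17.5 mm deep. Over the stud it meets the ball with its origin 13.5 mm above pivot; the push rises to 7-10 N, it clicks at about 9 mm, pulls itself down, meets the ring at 5 mm and can squeeze it to 1 mm.
- engine: Black die-cast saddle-tank engine, 0.6-0.95 kg, 140 long, 62 wide, 82 mm high, four turning wheels; on the bridge rails over the stud. Origin: rail-top level under its middle; x forward to the chimney (to the middle road), z up. Flat cab back at x -60 mm, 56 wide, 32 to 78 mm up. Tank 46 wide, x -18 to +44, 38 to 66 mm up. Rolls under about 1 N, stops within some mm when left.
- engine_tail (a point): Midway between the engine's two rear buffer faces (y +-20 mm), 70 mm behind its middle and 24 mm above rail top: its rearmost point, 10 mm behind the cab back.
- seal: Black rubber ring round the stud's neck, 26 mm across, top 5 mm above pivot; the cap squeezes it: it gives 3.5 N per mm, at most 4 mm (about 15 N). The clicked cap alone loads it with about 3 N. Origin at pivot while unpressed.
- bench: Bystander: cream ceramic station bench, 30 x 88 x 45 mm, loose. Origin under its middle.
- signal_box: Bystander: tin signal box with brick base and grey roof, 108 x 85 x 138 mm, loose. Origin under its middle.
- oil_bottle: Bystander: clear oil bottle with yellow label and red spout, 32 mm across, 100 mm high, loose. Origin under its middle.
- screwdriver: Bystander: yellow-handled screwdriver, 170 mm long, lying on the deck, loose. Origin near its middle.
- paint_jar: Bystander: small paint jar with green lid, 34 mm across, 40 mm high, loose. Origin under its middle.
- wagon: Bystander: red open goods wagon, 82 x 50 x 43 mm, standing on the deck, loose. Origin under its middle.
Mind the look-alikes: they are no part of the job. There is more than one size of the cap; the one meant has the size given above.

How it is judged:
By the outcome, as a careful person would: the job done as asked, in the order asked, and still so for the second after the job is handed in, while the arm keeps its last pose, push and grip.
It also fails if it takes over 69 s, if anything falls off the work surface, if the arm or the gripper's body presses on something with over 40 N, if the wrist force passes 120 N, or if a joint passes its speed limit or range.

## Working session

There is one attempt and no reset: what is moved stays moved. The work goes in short steps, each a Python script; the robot and the scene stay as the last script left them, time stands still between calls to the robot, and variables do not carry over. Pictures are saved under pics/ and viewed, at most 10 in all, crops included, and the job is handed in when it is done.

```bash
mkdir -p pics; ls; python3 - <<'E'
from station import env, viewer
import cv2
for n in ("scene","top"):
    cv2.imwrite(f"pics/{n}0.png",viewer.camera(n)); p=viewer.camera_params(n); print(n,p)
print(viewer.camera_params("wrist")); print(env.read_state())
E
```

```text
pics
scene {'fx': 558.0169544829189, 'fy': 558.0169544829189, 'cx': 315.8116643722418, 'cy': 247.69978760062597, 'dist': array([-0.008205,  0.      ,  0.      ,  0.      ,  0.      ]), 'pose': array([[ 8.71851831e-01, -3.90061783e-01,  2.96186074e-01,
         8.83195280e+02],
       [ 4.89768109e-01,  6.92802706e-01, -5.29293500e-01,
        -6.61563334e+02],
       [ 1.25865264e-03,  6.06528001e-01,  7.95061130e-01,
         1.06539484e+03],
       [ 0.00000000e+00,  0.00000000e+00,  0.00000000e+00,
         1.00000000e+00]])}
top {'fx': 610.9778164192294, 'fy': 610.9778164192294, 'cx': 329.9477801366763, 'cy': 238.57359207449372, 'dist': array([-0.05943113,  0.        ,  0.        ,  0.        ,  0.        ]), 'pose': array([[-2.67042239e-02,  9.88112611e-01, -1.51394691e-01,
         2.44988127e+02],
       [-9.99594525e-01, -2.78921829e-02, -5.72821743e-03,
         4.51354222e+00],
       [-9.88285229e-03,  1.51180337e-01,  9.88456795e-01,
         1.62104939e+03],
       [ 0.00000000e+00,  0.00000000e+00,  0.00000000e+00,
         1.00000000e+00]])}
{'fx': 338.4106457534201, '
[... 509 characters left out ...]
00e+00]])}
{'time_s': 0.1, 'qpos': array([ 1.32399729e+00,  4.23766377e-01,  1.63058498e+00,  2.66459295e-05,
        1.08862813e+00, -1.89921027e-02]), 'dq': array([-0.00067581, -0.00180853, -0.00205474, -0.00015065,  0.00105599,
       -0.00084901]), 'tau': array([-3.18566181e-04, -5.45611346e+01, -2.74326289e+01,  6.45161723e-02,
        1.88084564e-02, -2.73510750e-05]), 'tool_pos': array([141.02129659, 608.4851701 , 301.98938114]), 'orientation': array([ 1.13663450e-01,  9.93519068e-01, -6.85738056e-04, -1.03576587e-04]), 'force': array([-0.20367071,  1.22472525,  0.27920623]), 'wrist_torque': array([ 0.0167885 , -0.02544962,  0.00107515]), 'grip_force': 0.0, 'width': 88.37328212029425}
```

View pics/scene0.png

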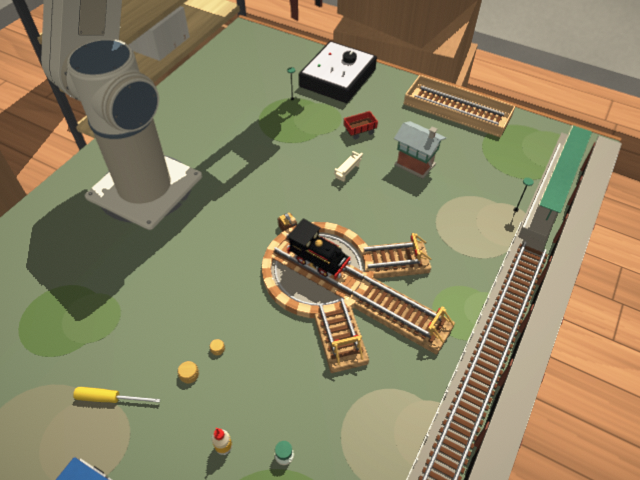

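View pics/top0.png

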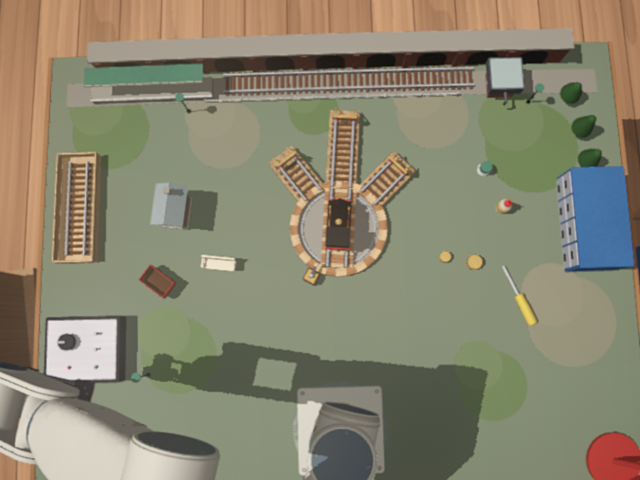

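The scene picture has two brass caps, at (188,372), large, and (217,347), small. In the top picture they are at (475,262) and (446,257). The turntable is centred near (339,228) in the top picture, with the engine on it and its chimney toward the middle road. Look-alikes for the cap: those two, plus the brass crank at top (312,275) and the buffer stops. Next I'll measure both cap sizes and check them in a close crop.

```bash
cat > h.py <<'E'
import numpy as np, cv2
from station import env, set_gripper, viewer, workorder
from scipy.spatial.transform import Rotation as R
def cam(n, st=None):
    p=viewer.camera_params(n); K=np.array([[p['fx'],0,p['cx']],[0,p['fy'],p['cy']],[0,0,1.]])
    if n=='wrist':
        T=np.eye(4); T[:3,:3]=R.from_quat(st['orientation']).as_matrix(); T[:3,3]=st['tool_pos']
        P=T@p['tool_from_camera']
    else: P=p['pose']
    return K,np.array(p['dist']),np.array(P)
def p2w(c,uv,z):
    K,d,P=c; u=cv2.undistortPoints(np.array(uv,float).reshape(-1,1,2),K,d).reshape(-1,2)
    r=np.c_[u[:,0],-u[:,1],-np.ones(len(u))]@P[:3,:3].T
    return P[:3,3]+r*((z-P[2,3])/r[:,2])[:,None]
def w2p(c,X):
    K,d,P=c; q=(np.atleast_2d(X)-P[:3,3])@P[:3,:3]; q=q*[1,-1,-1]
    return cv2.projectPoints(q,np.zeros(3),np.zeros(3),K,d)[0].reshape(-1,2)
def down(yaw):  # tool pointing down; closing line (tool y) at angle yaw+90 deg
    return (R.from_euler('z',yaw)*R.from_euler('x',np.pi)).as_quat()
E
python3 - <<'E'
from h import *
t=cv2.imread('pics/top0.png'); s=cv2.imread('pics/scene0.png')
for n,im,bx in (('top',t,[(438,249,455,266),(465,252,487,273)]),('scene',s,[(207,336,228,358),(175,358,202,386)])):
    c=cam(n)
    for x0,y0,x1,y1 in bx:
        h=cv2.cvtColor(im[y0:y1,x0:x1],cv2.COLOR_BGR2HSV); m=((h[...,0]>10)&(h[...,0]<30)&(h[...,1]>120)).astype(np.uint8)
        ys,xs=np.nonzero(m); uv=[xs.mean()+x0,ys.mean()+y0]
        print(n,uv,m.sum(),xs.ptp() if hasattr(xs,'ptp') else np.ptp(xs),p2w(c,[uv],12)[0].round(1), 'diam from width',(np.ptp(xs)+1)*np.linalg.norm(p2w(c,[uv],20)[0]-c[2][:3,3])/c[0][0,0])
c=cam('top'); print(p2w(c,[(339,228)],22),p2w(c,[(343.5,118)],36), p2w(c,[(312,275)],40))
a=cv2.resize(t[100:290,265:415],None,fx=3,fy=3,interpolation=cv2.INTER_CUBIC); b=cv2.resize(t[240:285,430:495],None,fx=5,fy=5,interpolation=cv2.INTER_CUBIC)
o=np.zeros((570,780,3),np.uint8); o[:,:450]=a; o[:225,455:780]=b
cc=cv2.resize(s[335:390,170:235],None,fx=5,fy=5,interpolation=cv2.INTER_CUBIC); o[230:505,455:780]=cc
cv2.imwrite('pics/crop1.png',o)
E
```

```text
top [np.float64(445.265306122449), np.float64(256.3469387755102)] 49 10 [ 435.1 -290.8   12. ] diam from width 29.50372956346573
top [np.float64(474.36752136752136), np.float64(261.53846153846155)] 117 14 [ 419.  -367.4   12. ] diam from width 40.566661362686865
scene [np.float64(216.72282608695653), np.float64(346.70652173913044)] 184 14 [ 437.7 -289.1   12. ] diam from width 32.08787052837005
scene [np.float64(187.76123595505618), np.float64(371.69662921348316)] 356 20 [ 419.3 -364.    12. ] diam from width 44.40060669285609
[[517.60836967 -10.99858675  22.        ]] [[817.42925607 -31.87971301  36.        ]] [[392.84194853  62.8017333   40.        ]]
```

View pics/crop1.png

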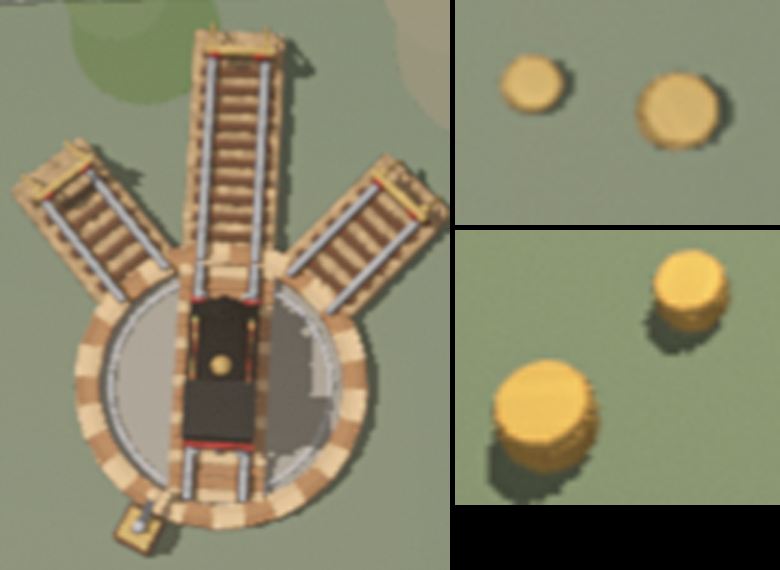

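The small cap, at about (436,-290), measures about 30 mm across and is the one meant. The other is about 41 mm. Next I'll fix the turntable axis.

```bash
python3 - <<'E'
from h import *
c=cam('top'); f=lambda l:np.array(l)/3+[265-.33,100-.33]
r=p2w(c,f([(211,60),(188,495),(265,60),(243,495)]),36); print(r.round(1))
for a,b in((0,1),(2,3)): v=r[a]-r[b]; print('yaw',np.arctan2(v[1],v[0]))
print('stop face',p2w(c,f([(240,54)]),50),'coping bottom/top/left/right',p2w(c,f([(221,527),(221,243),(77,380),(366,380)]),22).round(1))
print('cab rear roof',p2w(c,f([(184,438),(253,441)]),116).round(1),'beam',p2w(c,f([(183,445),(252,448)]),60).round(1))
print('crank',p2w(c,f([(140,525)]),40).round(1))
E
```

```text
[[813.4  -8.7  36. ]
 [419.1  22.3  36. ]
 [811.9 -57.5  36. ]
 [417.8 -25.4  36. ]]
yaw -0.07861254756774286
yaw -0.08111522930194567
stop face [[813.20914405 -34.73049487  50.        ]] coping bottom/top/left/right [[ 391.7   -5.6   22. ]
 [ 646.7  -13.    22. ]
 [ 525.8  118.2   22. ]
 [ 518.5 -137.6   22. ]]
cab rear roof [[457.9  23.5 116. ]
 [453.8 -33.6 116. ]] beam [[459.8  25.2  60. ]
 [455.5 -34.   60. ]]
crank [[393.7  64.5  40. ]]
```

```bash
cat >> h.py <<'E'
YAW=-0.080; C=np.array([520.5,-9.9])
ex=np.array([np.cos(YAW),np.sin(YAW)])
def tt(x,z,y=0): return np.r_[C+x*ex+y*np.array([-ex[1],ex[0]]),z]
E
python3 - <<'E'
from h import *
for y in (YAW,YAW+np.pi):
    q=env.ik(tt(-108,300),down(y)); print(q)
    q=q if q is None else env.ik(tt(125,162),down(y)); print(q)
y=YAW if env.ik(tt(-108,300),down(YAW)) is not None else YAW+np.pi
cand=[(abs(np.array(env.ik(tt(-108,300),down(v)))[5]),v) for v in (YAW,YAW+np.pi) if env.ik(tt(-108,300),down(v)) is not None]
y=min(cand)[1]; print('yaw',y)
set_gripper(0)
env.reach(tt(-108,260),down(y)); env.move_l(tt(-108,163),rate=120)
s=env.read_state(); print(s['tool_pos'],s['width'],s['force'],s['time_s'])
cv2.imwrite('pics/pre.png',viewer.camera('scene'))
w=viewer.camera('wrist'); cv2.imwrite('pics/prew.png',w)
o=np.hstack([cv2.resize(cv2.imread('pics/pre.png')[180:380,230:460],(460,400)),cv2.resize(w,(340,255)) if 0 else cv2.copyMakeBorder(cv2.resize(w,(340,255)),0,145,0,0,0)])
cv2.imwrite('pics/preo.png',o)
E
```

```text
[-3.19025009e-02  1.08259037e-01  2.07609332e+00 -4.44089210e-16
  9.57240293e-01  1.61889383e+00]
[-4.92606571e-02  6.26959098e-01  1.65989831e+00 -4.44089210e-16
  8.54735242e-01  1.60153567e+00]
[-0.0319025   0.10825904  2.07609332  0.          0.95724029 -1.52269883]
[-0.04926066  0.6269591   1.65989831  0.          0.85473524 -1.54005698]
yaw 3.061592653589793
[413.1797997   -1.2014346  163.37348617] 0.24327398408525208 [ 0.33475388 -0.16176022 -0.03659636] 4.7833
```

View pics/preo.png

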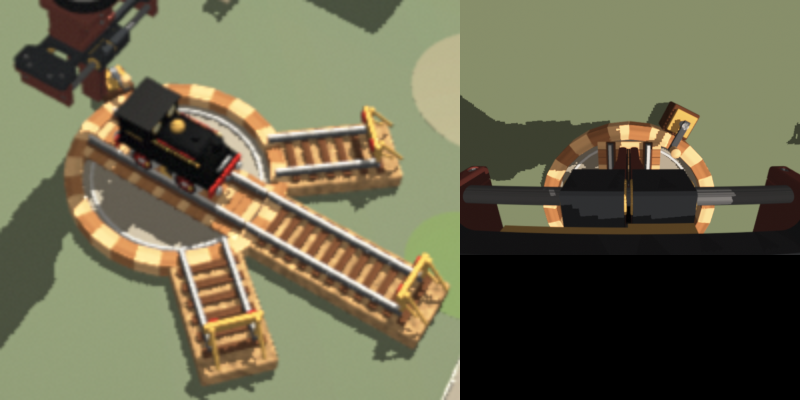

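The scene crop shows the engine clear ahead, with the gripper behind the cab at (60,60). The wrist view shows the closed fingers centred between the rails at (628,160). Now I'll push.

```bash
python3 - <<'E'
from h import *
env.move_l(tt(80,163),rate=60); s=env.read_state(); print(s['force'],s['tool_pos'])
env.move_l(tt(124,163),rate=30); s=env.read_state(); print(s['force'],s['tool_pos'])
env.move_l(tt(100,165),rate=100); env.move_l(tt(-20,280),rate=200)
env.reach(tt(40,240),down(YAW+np.pi))
env.hold(.3); s=env.read_state(); w=viewer.camera('wrist'); cv2.imwrite('pics/w2.png',w)
np.savez('w2.npz',p=s['tool_pos'],o=s['orientation'])
t=viewer.camera('top'); cv2.imwrite('pics/t2.png',t)
a=viewer.camera('scene'); cv2.imwrite('pics/s2.png',a); print(s['time_s'],s['tool_pos'])
o=np.hstack([cv2.resize(a[180:380,250:450],(400,400)),cv2.resize(w[100:420,160:480],(400,400))]); cv2.imwrite('pics/o2.png',o)
print(w2p(cam('wrist',s),[tt(0,39),tt(0,22)]))
E
```

```text
[-1.04919304 -0.88565999  0.11235889] [600.19205563 -16.25071213 163.00685813]
[ 0.20827332 -0.44633181 -0.04738308] [644.12703772 -19.75688519 163.06977033]
11.85 [560.02995154 -13.07226377 240.62932031]
[[317.15027289 191.01078251]
 [317.14237267 188.67517859]]
```

View pics/o2.png

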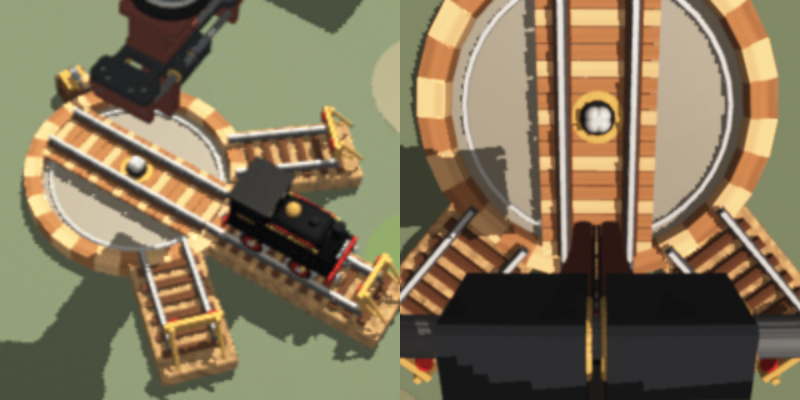

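The scene crop shows the engine past the pit edge on the middle road, cab at (260,180), with a gap to the buffer stop at (375,280). The stud is bare at (137,165). In the wrist crop the stud is at (598,118). I'll measure both precisely.

```bash
python3 - <<'E'
from h import *
z=np.load('w2.npz'); w=cv2.imread('pics/w2.png'); c=cam('wrist',dict(tool_pos=z['p'],orientation=z['o']))
x0,y0=296,172; h=cv2.cvtColor(w[y0:y0+46,x0:x0+46],cv2.COLOR_BGR2HSV)
m=((h[...,1]<50)&(h[...,2]>130)).astype(np.uint8); n,l,st,ce=cv2.connectedComponentsWithStats(cv2.morphologyEx(m,cv2.MORPH_CLOSE,np.ones((5,5))))
for i in range(1,n): print(st[i]+[x0,y0,0,0,0],ce[i]+[x0,y0])
i=1+np.argmax(st[1:,4]); uv=ce[i]+[x0,y0]; print('stud',p2w(c,[uv],34),'vs',tt(0,34))
# collar (yellow) / dark seal
yc=((h[...,0]>18)&(h[...,0]<30)&(h[...,1]>140)&(h[...,2]>150)).astype(np.uint8)
ys,xs=np.nonzero(yc); (cx,cy),r=cv2.minEnclosingCircle(np.c_[xs,ys].astype(np.float32)); print('collar',cx+x0,cy+y0,r,p2w(c,[(cx+x0,cy+y0)],23))
# rails: wrist image rail rows
for row in (130,160,230,260):
    b=w[row,260:380].astype(int); g=(b.max(1)-b.min(1)<25)&(b.mean(1)>120); print(row,np.nonzero(g)[0]+260)
t=cv2.imread('pics/t2.png'); a=cv2.resize(t[100:250,280:400],None,fx=4,fy=4,interpolation=cv2.INTER_CUBIC)
s=cv2.imread('pics/s2.png'); a=np.hstack([a[:, :400],cv2.resize(s[230:380,350:450],(400,600),interpolation=cv2.INTER_CUBIC)]);
ct,cs=cam('top'),cam('scene')
for k,col in ((108,(255,0,0)),(124,(0,255,0)),(290,(0,0,255))):
  for y in(-30,30):
    p=w2p(ct,tt(k,60 if k==124 else 36,y))[0]; cv2.circle(a,tuple(int(v) for v in (p-[280,100])*4),3,col,-1)
    p=w2p(cs,tt(k,60 if k==124 else 36,y))[0]; q=(p-[350,230])*4+[400,0]
    if q[0]>400: cv2.circle(a,tuple(int(v) for v in q),3,col,-1)
cv2.imwrite('pics/o3.png',a)
E
```

```text
[310 186  19  20 333] [318.75675676 195.16216216]
stud [[524.73844874  -8.86277573  34.        ]] vs [520.5  -9.9  34. ]
collar 317.59486198425293 193.2009220123291 20.2050838470459 [[524.39305369  -9.81181972  23.        ]]
130 [286 287 288 289 290 346 347 348 349 350]
160 [286 287 288 289 290 291 345 346 347 348 349 350]
230 [288 289 290 291 292 343 344 345 346 347 348]
260 [288 289 290 291 292 293 343 344 345 346 347]
```

View pics/o3.png

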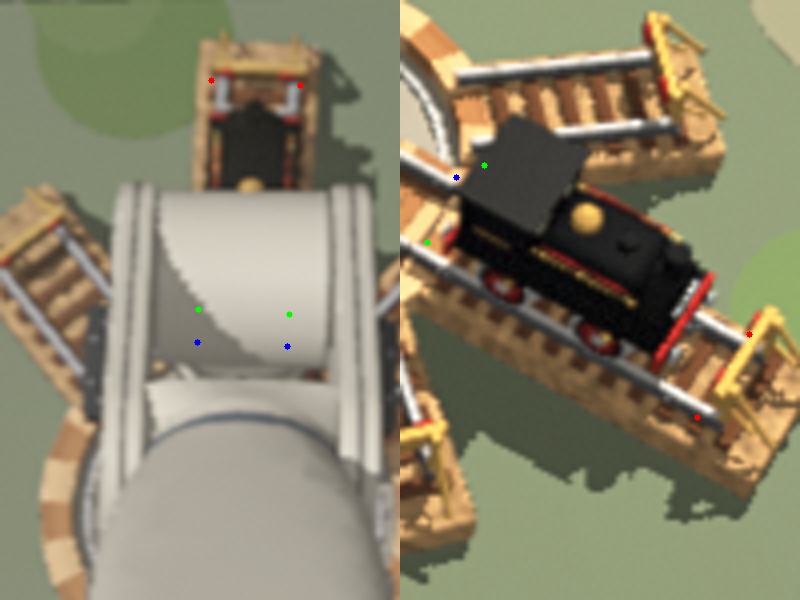

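The overlay shows the engine's rear red beam at (452,238) ahead of the pit-edge points, and its front about 25 mm short of the stop, so it is fully off the bridge. Next I'll take a second stud view, half a turn round, to cancel camera bias, then view the cap.

```bash
cat >> h.py <<'E'
C=np.array([524.6,-9.4])
def shot(name):
    env.hold(.3); s=env.read_state(); w=viewer.camera('wrist'); cv2.imwrite(f'pics/{name}.png',w); return cam('wrist',s),w,s
def blob(w,c,X,f,r=40):
    u,v=w2p(c,X)[0].round().astype(int); x0,y0=u-r,v-r
    h=cv2.cvtColor(w[y0:y0+2*r,x0:x0+2*r],cv2.COLOR_BGR2HSV)
    n,l,st,ce=cv2.connectedComponentsWithStats(cv2.morphologyEx(f(h).astype(np.uint8),cv2.MORPH_CLOSE,np.ones((5,5))))
    i=1+np.argmax(st[1:,4]); return ce[i]+[x0,y0],st[i]
white=lambda h:(h[...,1]<50)&(h[...,2]>130)
brass=lambda h:(h[...,0]>10)&(h[...,0]<30)&(h[...,1]>110)&(h[...,2]>90)
E
python3 - <<'E'
from h import *
env.reach(tt(-35.5,240),down(YAW)); c,w,s=shot('w3')
uv,st=blob(w,c,tt(0,34),white,25); print(uv,st,p2w(c,[uv],34))
Y=YAW+np.pi/2; tx=np.r_[np.cos(Y),np.sin(Y)]
set_gripper(60)
P=np.array([436,-290.]); env.reach(np.r_[P-35.5*tx,240],down(Y)); c2,w2,s2=shot('w4')
uv2,st2=blob(w2,c2,np.r_[P,20],brass,30); print(uv2,st2,p2w(c2,[uv2],18),p2w(c2,[uv2],20),s2['time_s'],s2['qpos'],s2['tool_pos'])
o=np.hstack([w[100:380,180:460],w2[100:380,180:460]]); cv2.imwrite('pics/o4.png',o)
E
```

```text
[315.86176471 196.40588235] [ 16  16  19  20 340] [[524.67145598  -8.9264116   34.        ]]
[320.64590164 192.93114754] [ 18  12  34  35 915] [[ 440.03562716 -289.86299521   18.        ]] [[ 440.03221607 -289.60875792   20.        ]] 18.2333 [-6.65696365e-01  3.86581542e-01  1.86152606e+00  8.03812114e-06
  8.93446854e-01 -5.86074344e-01] [ 433.31597951 -325.13895604  240.02152697]
```

View pics/o4.png

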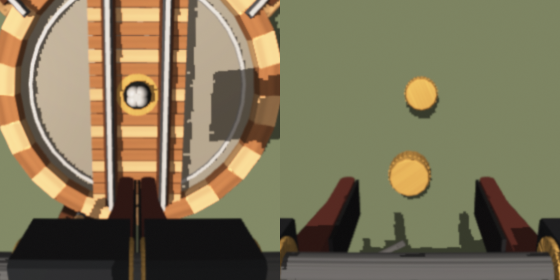

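The left half shows the stud at (137,95), and both views agree on it to about 0.1 mm. In the right half the nearer-to-centre cap at (421,93) measures 34 px, about 30 mm, so it is the right one. The larger one at (410,175) is left alone. Now I'll grasp the small one.

```bash
python3 - <<'E'
from h import *
Y=YAW+np.pi/2
P=[440.0,-289.8]
env.reach([*P,130],down(Y)); hit=env.move_l([*P,83],rate=80,f_stop=8); print('hit',hit)
set_gripper(20); s=env.read_state(); print(s['width'],s['grip_force'],s['tool_pos'],s['force'])
np.save('grab.npy',s['tool_pos'])
env.move_l([*P,170],rate=150)
env.reach(tt(0,175),down(Y)); env.hold(.3); s=env.read_state(); print(s['width'],s['tool_pos'],tt(0,175),s['force'],s['time_s'])
w=viewer.camera('wrist'); a=viewer.camera('scene')
cv2.imwrite('pics/o5.png',np.hstack([w[150:480,150:490],cv2.resize(a[180:345,240:410],(340,330))]))
E
```

```text
hit False
29.28230932252513 30.000450359657407 [ 440.11881565 -289.89598618   83.21615002] [-0.0993951   0.60443609  2.09276831]
29.976591699766956 [524.55846347 -10.28457603 174.98821527] [524.6  -9.4 175. ] [ 0.25926414  0.04199361 -1.03613682] 22.2917
```

View pics/o5.png

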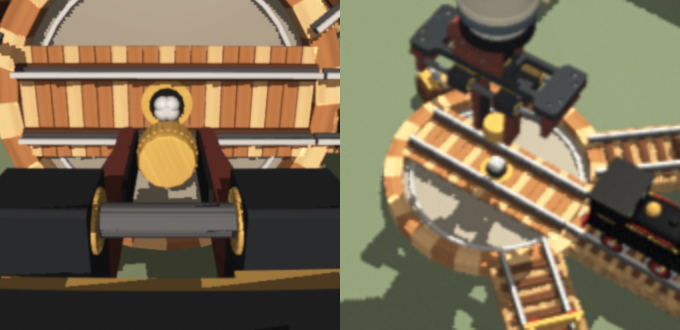

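The cap is gripped at wrist-crop (167,160), and the bare stud is right ahead at (168,105), in the same column. I'll lower it stepwise while reading the force.

```bash
cat >> h.py <<'E'
g=np.load('grab.npy') if __import__('os').path.exists('grab.npy') else None
def rd(n=6):
    F=[];Z=[]
    for _ in range(n): env.hold(.04); s=env.read_state(); F.append(s['force']); Z.append(s['tool_pos'])
    return np.mean(F,0),np.mean(Z,0),s
def zt(h): return 83.1+22+h   # TCP z for cap origin h above pivot
E
python3 - <<'E'
from h import *
env.move_l(tt(0,zt(18)),rate=100); F0,_,_=rd(); print('base',F0); np.save('F0.npy',F0)
for h in (14,12.5,11.5,10.5,9.5,8.5,7.5,6.5):
    hit=env.move_l(tt(0,zt(h)),rate=15,f_stop=25); F,p,s=rd(4)
    print(h,(p[2]-zt(0)).round(2),(F-F0).round(1),p[:2].round(1),round(s['width'],1),s['time_s'])
    if hit: print('HIT'); break
E
```

```text
base [-0.15261366  0.04044808 -1.24874133]
14 13.98 [0.3 1.7 1.6] [524.6  -9.3] 29.3 23.8917
12.5 12.57 [-0.2  2.7  4.6] [524.6  -9.3] 29.6 24.3083
11.5 11.6 [-0.4  3.   5.8] [524.7  -9.4] 29.6 24.725
10.5 10.45 [-0.3  3.9  4.2] [524.6  -9.3] 29.5 25.1417
9.5 9.24 [ 0.6  4.2 -0.4] [524.6  -9.4] 29.5 25.5583
8.5 8.16 [ 1.7  4.4 -4.9] [524.5  -9.4] 29.7 25.975
7.5 7.22 [ 2.2  4.1 -7.8] [524.4  -9.4] 29.4 26.3917
6.5 6.32 [ 1.6  3.9 -7.8] [524.4  -9.4] 29.6 26.8083
```

It clicked: the pull flipped to -8 N. Next I'll ease the side force and press to the target.

```bash
python3 - <<'E'
from h import *
F0=np.load('F0.npy')
for h,y in ((5,.4),(4,.8),(3.2,.8),(2.6,.8),(2.2,.8),(1.9,.8),(1.6,.8)):
    env.move_l(tt(0,zt(h),y),rate=15,f_stop=25); F,p,s=rd(6)
    print(h,(p[2]-zt(0)).round(2),(F-F0).round(1),p[:2].round(1),round(s['width'],1),s['time_s'])
    if F[2]-F0[2]>8.5: break
E
```

```text
5 5.04 [ 0.3  1.9 -4.6] [524.5  -9.1] 29.8 27.3083
4 4.29 [-2.  -1.6  3.7] [524.7  -8.8] 29.5 27.8083
3.2 3.45 [-2.4 -2.   7. ] [524.9  -8.7] 29.6 28.3083
2.6 2.97 [-2.8 -2.1  8.7] [524.9  -8.7] 29.3 28.8083
```

```bash
python3 - <<'E'
from h import *
F0=np.load('F0.npy')
env.move_l(tt(-.3,zt(2.45),.6),rate=10,f_stop=25)
for _ in range(3): F,p,s=rd(10); print((p[2]-zt(0)).round(2),(F-F0).round(2),round(s['width'],1),s['time_s'])
a=viewer.camera('scene'); w=viewer.camera('wrist')
cv2.imwrite('pics/o6.png',np.hstack([cv2.resize(a[190:360,260:460],(400,340)),w[140:480,120:520]]))
E
```

```text
2.92 [-2.41 -0.78  8.61] 29.5 29.475
2.92 [-2.31 -0.95  8.59] 29.7 29.8917
2.92 [-2.02 -0.45  8.68] 29.4 30.3083
```

View pics/o6.png

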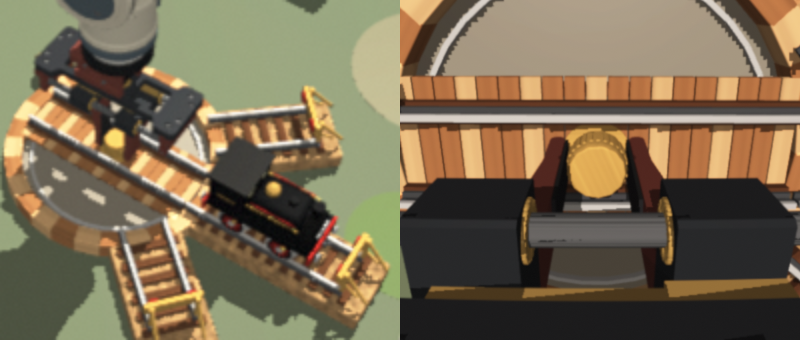

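The cap is seated over the stud at scene crop (117,145) with the gripper still on it. The engine stands on the road at (270,190), clear of the stop. The push is steady at 8.6 N, so I'll nudge it up slightly and hand in.

```bash
python3 - <<'E'
from h import *
F0=np.load('F0.npy')
env.move_l(tt(-.3,zt(2.2),.6),rate=10,f_stop=25)
for _ in range(2): F,p,s=rd(10); print((p[2]-zt(0)).round(2),(F-F0).round(2),round(s['width'],1),s['time_s'])
if 8<F[2]-F0[2]<11: print(workorder.sign_off())
E
```

```text
2.73 [-2.62 -1.    9.2 ] 29.7 31.075
2.72 [-2.52 -0.48  9.1 ] 29.9 31.4917
the job is handed in; nothing more can be done
None
```

The job is handed in at 31.5 s: the engine is off the bridge on the middle road short of the buffer stop, and the 30 mm cap has clicked onto the stud, still gripped and pressed down with a steady push of about 9 N.

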